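# Shavings tray home under the bowl lathe

### The job

Slide the empty shavings tray nose first into its bay under the little lathe until its front plate sits flush against the lathe base all along, then let go. The runners inside are out of sight, so feel for them with the tray's side against the right-hand runner and work gently, never forcing the tray against the lathe (stay under 40 N); keep the tray flat on the tile and leave the other things on the bench where they are.

Things in the scene. Friction and masses are not known exactly. Their poses are not given: they have to be found in the camera images.
- tray: Loose shavings tray, 0.19 to 0.34 kg, standing on the tile up to 25 cm in front of the bay mouth, turned at some angle; it slides on the tile (drag 1 to 4 N). An open aluminium pan, 110 long (x), 110 wide (y), 28 high, with a front plate and grip fin at its -x end. Origin: centre of the pan's underside. +x points from the front plate to the nose, the way it goes in; z up.
- tray_plate (a point): Middle of the lower edge of the inner face (the one that meets the lathe) of the tray's dark green upright front plate, at tray x = -55. The plate is 184 wide (y), 6 thick (x, outer face at -61), 52 high.
- tray_grip (a point): Grip point, 40 above the tile at tray x = -86, in the dark red rosewood fin that stands out from the middle of the plate: 16 thick (tray y), from x = -61 to x = -105, from 12 to 60 above the tile. Pinch it across its thickness from above, TCP about here; closing fingers may press the tray down on the tile and raise its drag: ease up until that load is gone.
- tray_nose (a point): Middle of the lower edge of the tray's nose, the flat leading end of the pan, at tray x = +55.
- lathe: Fixed dark green mini lathe on a hollow base 200 deep (x), 260 wide (y), 66 high; on top a headstock and chuck, up to 191 high, beginning 84 behind the front face. Origin: centre of the base's underside, on the tile. +x points into the bay, +y to the left of someone looking into the mouth. Home: tray origin at lathe x = -45. Tray and lathe must never press on each other with 40 N.
- bay_mouth (a point): Middle of the lower edge of the bay mouth, in the front face (lathe x = -100, axes as the lathe). The mouth is 160 wide, 40 high, open at the bottom: the tray slides on the tile all the way in. The tray is home when its plate meets this face all along. To start, the nose can go 38 in with the tray 13 left of the middle; it touches nothing there.
- bay_inside (a point): Point in the bay, 50 behind the mouth. Two hidden rigid runners, parallel to lathe x, square-ended, gap 113.5 (pan + 3.5). The pair sits anywhere from 11 left to 11 right of the middle; this is NOT measured or shown by this point. The right one (-y) starts 12 inside the mouth, the left one 50 inside. Feel the right one with the pan's side, ease back 1 to 2, slide straight in.
- bowl_stand: Bystander: loose persimmon-orange lacquered bowl stand, 110 across, 30 high; origin: centre of its underside.
- ring_gauge: Bystander: loose bone ring gauge lying flat, 72 across, 8 high; origin: centre of its underside.
- handle: Bystander: loose stubby rosewood handle standing upright, 38 across, 66 high; origin: centre of its underside.
- go_bowl: Bystander: loose lidded kaya wood Go bowl, 128 across, 90 high; origin: centre of its underside.
- chuck_key: Bystander: loose steel T-shaped chuck key lying flat, 112 long, 90 across its bar, 18 high; origin: under the middle of its shaft.
- oil: Bystander: loose amber oil bottle, 56 across, 150 high; origin: centre of its underside.
Not all that is in view belongs to the job. Leave any pink look-alike of the tray alone.

How it is judged:
On the way, in this order (a step that is already met when the one before it is completed fails the run):
1. the tray's nose is in the mouth, at least 15 mm deep (x of tray in the frame of lathe above -0.14 m and y of tray in the frame of lathe between -0.03 and 0.03 m), for 0.1 s.
2. the tray is lined up between the runners, its nose at least 65 mm deep (x of tray in the frame of lathe above -0.09 m and y of tray in the frame of lathe between -0.018 and 0.018 m and angle between the x axis of tray and the x axis of lathe, either way round below 0.05 rad and z of tray in the frame of lathe below 0.006 m), for 0.1 s.
At the end, for the whole second after the job is handed in: The tray is fully in: its front plate within 3 mm of the lathe base's front face, within 0.05 rad of square to it, within 18 mm of the mouth's middle, flat on the tile (within 0.05 rad and 6 mm), at rest and released (x of tray in the frame of lathe above -0.048 m and y of tray in the frame of lathe between -0.018 and 0.018 m and angle between the x axis of tray and the x axis of lathe, either way round below 0.05 rad and z of tray in the frame of lathe below 0.006 m and angle between tray's own z axis and vertical below 0.05 rad and linear speed of tray below 0.01 m/s); the robot touches nothing.
It fails at once if tray and lathe press on each other with 40 N or more (contact force between tray and lathe above 40 N).
It fails at once if the tray is lifted more than 15 mm off the tile or tipped by more than 0.2 rad (height (world z) of tray above 0.015 m or angle between tray's own z axis and vertical above 0.2 rad).
It fails at once if another thing on the bench is shifted by more than 20 mm (distance of any of bowl_stand, ring_gauge, handle, go_bowl, chuck_key, oil from where it was at the start of the episode above 0.02 m).
It also fails if it takes over 72 s, if anything falls off the work surface, if the arm or the gripper's body presses on something with over 40 N, if the wrist force passes 120 N, or if a joint passes its speed limit or range.

### The arm

A 7-joint arm with a two-finger parallel gripper is mounted at the origin on the work surface. World frame = base frame: x ahead of the robot, y to its left, z up, the work surface at z = 0. Lengths are in m, angles in rad, forces in N, time in s.
With the tool pointing down it reaches from about 0.4 to 0.875 m from the base axis. Payload 19.3 kg.
Tool frame: the origin (TCP) lies between the finger pads, 19 mm behind the fingertips; this is the grasp point; z points along the fingers, y is the line along which they close (so a half turn about z gives the same grasp; the last joint's range is limited). The gripper opens to 85 mm and grips with 20 to 120 N. Pads are 22 mm wide; open, the fingers measure 114 mm over their backs; the gripper's body (76 mm by 85 mm) begins 54 mm behind the grasp point. The pads swing forward as they close: fully open they stand 13 mm farther back than shut.
Start: joints at [1.214, 0.521, -0.036, 1.599, 0.021, 1.021, -0.113], TCP at [0.177, -0.599, 0.25] pointing down, gripper open.
Joint ranges: [-2.91, 2.91], [-0.3, 2.13], [-1.5, 1.42], [0.17, 2.43], [-1.26, 4.41], [0.16, 1.93], [-2.52, 2.52]. Speed limits (rad/s): [1.89, 1.89, 2.39, 2.39, 3.01, 3.01, 3.01].

### API

Orientations are given as [roll, pitch, yaw] about the fixed x, y, z axes, in that order (R = Rz(yaw) Ry(pitch) Rx(roll)).
In Python, from workcell import monitor, optics, job_done gives the robot as it stands.
- The arm moves only by the shell command python3 -m handwheel 'ROWS' [FORCE]. ROWS is JSON, a list of rows, each an object of numbers: "dx", "dy", "dz": the shift along the tool's x, y, z in cm; "wx", "wy", "wz": the turn, a rotation vector about the tool's x, y, z in rad; "claw": the opening in per cent of the stroke, from 0 (shut) to 100 (fully open). A call has 1 to 8 rows; each row shifts and turns the commanded pose from where the row before left it, along the tool's axes as they then stand; what a row does not reach is not made up. A row lasts 1/8 s, in which the tool goes at most 62.5 mm and 10.7 degrees, less where a joint would pass 70% of its speed; a pose out of reach is approached as far as the arm can. A call with a gripper value outside its range is refused whole. The fingers move at their own pace and stop on an object; FORCE is the grip in N (left out, the last holds). Time passes only in rows, so rows that do not move let the fingers close. It gives the time, the measured TCP pose, the force, the opening and the grip force at its end, in the units of the state.
- monitor.observe(): the state, without advancing time (a new reading comes with each control period).
- optics.grab_frame(name): name is "side" or "top"; returns a dict with "frame" (400x640x3 uint8, blue, green, red), "fovy" (degrees; the focal length in pixels is half the picture's height over the tangent of half this angle, whatever the lens; pixels are square), "cx", "cy" (the principal point, pixels), "R" (3x3) and "t" (3): a world point X has camera coordinates R X + t. Camera axes: x right, y down, z forward; pixel columns grow to the right and rows downward; lengths in m; the calibration is good to about 2 mm. A picture is of the moment at which its call begins. There is no depth.
- job_done(): hands the job in; it is judged then, once.
Trained networks look in the newest picture that a camera, given by its name, has taken for a name from the list of things; names that differ only in an ending like _2 or _b are one class to them, and where a whole thing is asked for, a point or a joint stands for the part that bears it (a point fixed in the world has none). Each returns a list of dicts, best first, with "p" (0 to 1); they miss things now and then, are a little off and sometimes report something else, mostly with a low value. They report only what shows in the picture. A call takes as long as a camera call. They do not tell look-alikes from the thing itself.
- optics.masks_of(name, camera): "region" (400x640 bool, what is visible of it) and "rect" ([left, top, width, height] in pixels, round what is visible of it).
The state is a dict: "clock": time; "qpos": joint angles; "qd": joint speeds; "joint_efforts": joint torques, N m; "position": TCP position; "tool_rot": TCP orientation; "force": force on the tool from outside, world axes, zero at the start; "moment": the same for the moment, N m; "grip_width": finger opening in m; "finger_force": force on a finger pad.
Only numpy, scipy, OpenCV 4.12 (cv2) and the standard library are available. Lean on these libraries where they do the work, as an engineer would, in place of code of your own. Each camera call takes 0.05 s, during which the arm holds its last target. There are 200 camera calls.

## Working session

There is one attempt and no reset: what is moved stays moved. The work goes in short steps, Python scripts to look and compute and a shell command to move; the robot and the scene stay as the last step left them, time stands still between calls to the robot, and variables do not carry over. Pictures are saved under pics/ and viewed, at most 10 in all, crops included, and the job is handed in when it is done.

```bash
mkdir -p pics; cat > h.py <<'E'
import numpy as np, cv2
from workcell import monitor, optics, job_done
def cam(n):
    d=optics.grab_frame(n); f=200/np.tan(np.radians(d["fovy"])/2)
    d["K"]=np.array([[f,0,d["cx"]],[0,f,d["cy"]],[0,0,1]]); d["R"]=np.array(d["R"]); d["t"]=np.array(d["t"]); return d
def proj(d,X):
    p=(d["K"]@(d["R"]@np.atleast_2d(X).T+d["t"][:,None])); return (p[:2]/p[2]).T
def onz(d,uv,z):
    uv=np.atleast_2d(uv); r=np.linalg.inv(d["K"])@np.c_[uv,np.ones(len(uv))].T
    r=d["R"].T@r; c=-d["R"].T@d["t"]; return (c[:,None]+r*((z-c[2])/r[2])).T
def tri(d1,u1,d2,u2):
    P=[d["K"]@np.c_[d["R"],d["t"]] for d in (d1,d2)]
    X=cv2.triangulatePoints(P[0],P[1],np.float64(u1).reshape(-1,2).T,np.float64(u2).reshape(-1,2).T); return (X[:3]/X[3]).T
E
python3 - <<'E'
from h import *
np.set_printoptions(precision=4,suppress=True)
ims=[]
for n in("top","side"):
    d=cam(n); ims.append(d["frame"]); cv2.imwrite(f"pics/{n}0.png",d["frame"])
    print(n,d["K"][0,0],d["cx"],d["cy"],(-d["R"].T@d["t"]),d["R"])
    for o in("tray","tray_grip","lathe","bowl_stand","ring_gauge","handle","go_bowl","chuck_key","oil"):
        for m in optics.masks_of(o,n)[:3]:
            r=m["region"]; ys,xs=np.nonzero(r); print(o,round(m["p"],2),m["rect"],round(xs.mean()),round(ys.mean()))
s=monitor.observe();print(s)
E
```

```text
top 396.46559861274505 319.9224505921201 199.71870099069992 [ 0.4245 -0.0921  1.2318] [[ 0.0047 -0.9999  0.0147]
 [-0.9935 -0.0064 -0.1133]
 [ 0.1134 -0.0141 -0.9934]]
tray 0.73 [319.5, 174.4, 58.3, 58.9] 345 203
tray 0.62 [419.9, 267.1, 50.5, 57.6] 444 295
tray_grip 0.86 [411.2, 267.4, 59.9, 57.6] 443 295
tray_grip 0.73 [324.7, 174.3, 52.4, 60.7] 345 202
lathe 0.57 [171.5, 147.0, 84.9, 87.0] 218 190
bowl_stand 0.76 [274.7, 112.2, 30.1, 34.9] 288 127
bowl_stand 0.57 [157.2, 263.9, 29.2, 36.7] 175 286
ring_gauge 0.78 [364.0, 269.8, 25.0, 23.8] 377 282
ring_gauge 0.21 [322.2, 174.8, 57.4, 62.1] 346 203
handle 0.45 [361.9, 129.1, 8.7, 9.4] 366 133
go_bowl 0.62 [440.5, 208.1, 46.2, 42.0] 463 229
chuck_key 0.74 [157.5, 263.5, 31.9, 35.9] 175 286
oil 0.62 [425.7, 164.5, 27.2, 23.6] 439 177
oil 0.34 [324.8, 176.8, 53.4, 56.2] 345 203
side 434.1366663395196 312.74818424259826 198.63369767212941 [1.0706 0.6358 0.9983] [[-0.8152  0.5789 -0.0173]
 [ 0.4249  0.5774 -0.6972]
 [-0.3936 -0.5757 -0.7167]]
tray 0.85 [268.8, 169.5, 55.8, 49.1] 300 193
tray 0.67 [299.6, 105.3, 44.2, 32.0] 320 120
tray_
[... 295 characters left out ...]
key 0.61 [462.9, 248.9, 40.7, 31.9] 484 266
chuck_key 0.27 [267.2, 167.4, 62.3, 51.4] 300 193
oil 0.76 [228.3, 125.7, 17.2, 43.2] 236 147
oil 0.26 [268.8, 168.7, 59.3, 51.4] 300 193
{'clock': 1.0, 'qpos': array([ 1.2138,  0.5214, -0.0363,  1.5995,  0.0212,  1.0211, -0.1128]), 'qd': array([-0.0013, -0.0012,  0.0022, -0.0005, -0.0008, -0.0034,  0.0009]), 'joint_efforts': array([  0.0017, -92.6848,   1.9791, -37.0244,   0.0181,   0.002 ,
        -0.    ]), 'position': array([ 0.1768, -0.5995,  0.25  ]), 'tool_rot': array([ 3.1416, -0.    ,  0.2868]), 'force': array([ 0.5378, -0.1157, -0.7731]), 'moment': array([-0.0183,  0.0085,  0.0235]), 'finger_force': 0.0, 'grip_width': 0.08540749776068865}
```

View pics/top0.png

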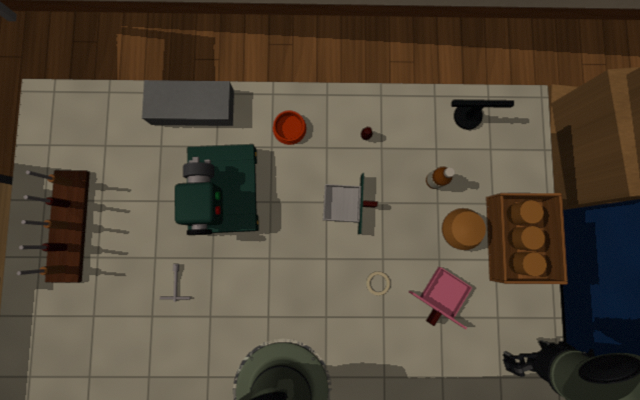

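View pics/side0.png

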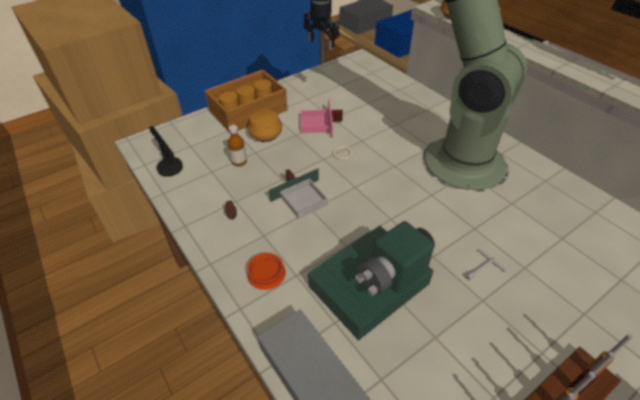

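The top view shows two candidates: a silver pan with a green plate and red fin at (345,203), and a pink one at (443,295). The silver one matches the description (aluminium, green plate), and the pink one is the look-alike. The lathe front is near column 257. I'll confirm in an enlarged crop.

```bash
python3 - <<'E'
import cv2,numpy as np
t=cv2.imread("pics/top0.png")[140:245,180:390]; s=cv2.imread("pics/side0.png")[160:345,255:445]
a=cv2.resize(t,None,fx=3.8,fy=3.8,interpolation=cv2.INTER_CUBIC); 
cv2.imwrite("pics/ct.png",np.clip(a*1.6,0,255)); 
b=cv2.resize(s,None,fx=3.2,fy=3.2,interpolation=cv2.INTER_CUBIC); cv2.imwrite("pics/cs.png",np.clip(b*1.6,0,255)); print(a.shape,b.shape)
E
```

```text
(399, 798, 3) (592, 608, 3)[ WARN:0@0.054] global loadsave.cpp:1063 imwrite_ Unsupported depth image for selected encoder is fallbacked to CV_8U.
```

View pics/ct.png

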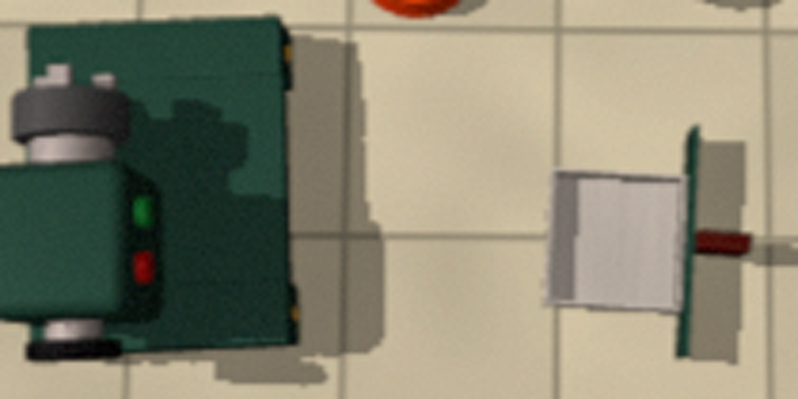

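View pics/cs.png

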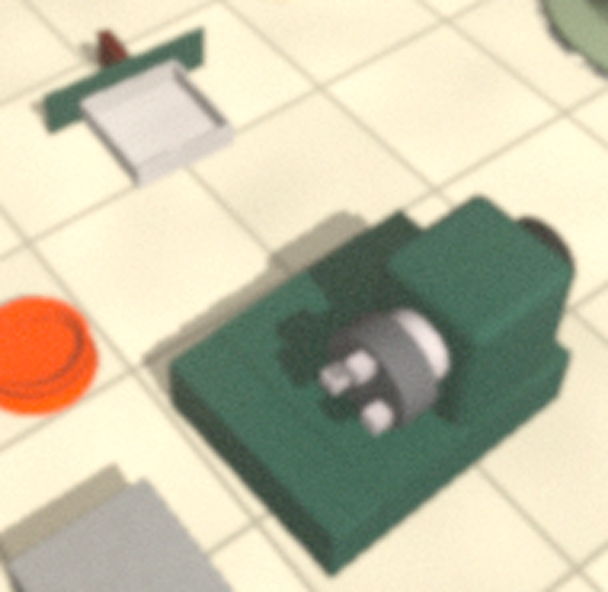

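Crop shows the silver pan, green plate, red fin (tray confirmed); pan nose at left (555,172)-(546,303), plate (695,127)-(683,355), lathe base front edge (283,20)-(295,342) in the top crop. I'll fit poses from both views.

```bash
cat > fit.py <<'E'
from h import *
from scipy.optimize import least_squares
def place(p,M):
    c,s=np.cos(p[2]),np.sin(p[2]); return np.asarray(M)@np.array([[c,s,0],[-s,c,0],[0,0,1]])+[p[0],p[1],0]
def fit(obs,p0):  # obs: (cam, modelpt, uv)
    f=lambda p:np.concatenate([(proj(d,place(p,[m]))[0]-uv) for d,m,uv in obs])
    r=least_squares(f,p0,loss="soft_l1"); return r.x,r.fun.reshape(-1,2)
E
python3 - <<'E'
from fit import *
np.set_printoptions(precision=4,suppress=True)
T,S=cam("top"),cam("side")
ct=lambda u,v:np.array([(u+.5)/3.8-.5+180,(v+.5)/3.8-.5+140]); cs=lambda u,v:np.array([(u+.5)/3.2-.5+255,(v+.5)/3.2-.5+160])
# lathe: +x ~ world +y, so yaw~pi/2, lathe +y = world -x
L=[(T,[-.1,-.13,.066],ct(283,18)),(T,[-.1,.13,.066],ct(296,342)),(T,[.1,-.13,.066],ct(28,28)),
(S,[-.1,-.13,.066],cs(172,370)),(S,[-.1,.13,.066],cs(403,212)),(S,[.1,-.13,.066],cs(332,540)),(S,[.1,-.13,0],cs(332,575))]
Y=[(T,[.055,-.055,.028],ct(555,171)),(T,[.055,.055,.028],ct(546,303)),(T,[-.058,-.092,.052],ct(695,127)),(T,[-.058,.092,.052],ct(683,355)),(T,[-.105,0,.06],ct(750,242)),
(S,[.055,-.055,.028],cs(138,170)),(S,[.055,.055,.028],cs(231,125)),(S,[-.058,-.092,.052],cs(46,96)),(S,[-.058,.092,.052],cs(203,30))]
for nm,o,p0 in(("lathe",L,[.4,.2,1.57]),("tray",Y,[.42,-.15,1.5])):
    p,r=fit(o,p0); print(nm,p,"\n",r)
    n=4 if nm=="tray" else 3
    k=[(0,3),(1,4),(2,5)] if n==3 else [(0,5),(1,6),(2,7),(3,8)]
    for i,j in k: print(tri(T,o[i][2],S,o[j][2]))
    np.save(nm+".npy",p)
l=np.load("lathe.npy");t=np.load("tray.npy");c,s=np.cos(l[2]),np.sin(l[2]);d=t[:2]-l[:2]
print("tray in lathe",c*d[0]+s*d[1],-s*d[0]+c*d[1],t[2]-l[2]); print("grip",place(t,[[-.086,0,.04]]))
for n,a in(("oil",T),("go_bowl",T),("handle",T),("ring_gauge",T)):
    m=optics.masks_of(n,"top")[0]; ys,xs=np.nonzero(m["region"]); print(n,onz(T,[xs.mean(),ys.mean()],.03)[0])
E
```

```text
lathe [0.589  0.1853 1.6209] 
 [[-0.7682 -0.1397]
 [-1.84    1.3814]
 [-0.6882 -0.0539]
 [-1.8713 -3.392 ]
 [-1.2935 -2.249 ]
 [ 0.8362 -0.5253]
 [-0.7795  1.6899]]
[[0.7237 0.094  0.0536]]
[[0.4645 0.0789 0.0567]]
[[0.7148 0.2905 0.0627]]
tray [ 0.5527 -0.1747  1.5165] 
 [[-1.2728 -0.651 ]
 [-0.9925  0.3423]
 [ 0.097  -0.1006]
 [ 0.3621  0.8482]
 [ 0.2469  0.5106]
 [-0.6798  0.073 ]
 [ 0.5606 -0.1526]
 [-1.098   0.3121]
 [-0.3757 -0.8151]]
[[ 0.608  -0.1257  0.0242]]
[[ 0.5016 -0.1194  0.0256]]
[[ 0.6396 -0.2361  0.0538]]
[[ 0.4591 -0.2257  0.0508]]
tray in lathe -0.3577189422375946 0.05426218022785938 -0.10439175443309034
grip [[ 0.5481 -0.2605  0.04  ]]
oil [ 0.6352 -0.4774  0.03  ]
go_bowl [ 0.4756 -0.5433  0.03  ]
handle [ 0.7726 -0.2507  0.03  ]
ring_gauge [ 0.7884 -0.0103  0.03  ]
```

```bash
python3 -m handwheel '[{"dx":5.6,"dy":-2.7},{"dx":5.6,"dy":-2.7},{"dx":5.6,"dy":-2.7},{"dx":5.6,"dy":-2.7},{"dx":5.6,"dy":-2.7},{"dx":5.6,"dy":-2.7},{"dx":5.6,"dy":-2.7},{"dx":5.6,"dy":-2.7}]'; python3 -m handwheel '[{"wz":-0.15},{"wz":-0.15},{"wz":-0.15},{"wz":-0.15},{"wz":-0.15},{"wz":-0.15},{"wz":-0.15},{"wz":-0.15}]'
python3 - <<'E'
import cv2,numpy as np
t=cv2.imread("pics/top0.png")[138:242,238:278]; s=cv2.imread("pics/side0.png")[215:345,300:440]
a=cv2.resize(t,None,fx=5.7,fy=5.7,interpolation=cv2.INTER_CUBIC); b=cv2.resize(s,None,fx=4,fy=4,interpolation=cv2.INTER_CUBIC)
a=cv2.copyMakeBorder(a,0,600-a.shape[0],0,0,0); b=cv2.copyMakeBorder(b,0,600-b.shape[0],0,0,0)
cv2.imwrite("pics/cl.png",np.uint8(np.clip(np.hstack([a,b])*2.2,0,255))); print(a.shape,b.shape)
E
```

```text
(600, 228, 3) (600, 560, 3)schema error: expected keys dx, dy, dz, wx, wy, wz, claw
schema error: expected keys dx, dy, dz, wx, wy, wz, claw
```

View pics/cl.png

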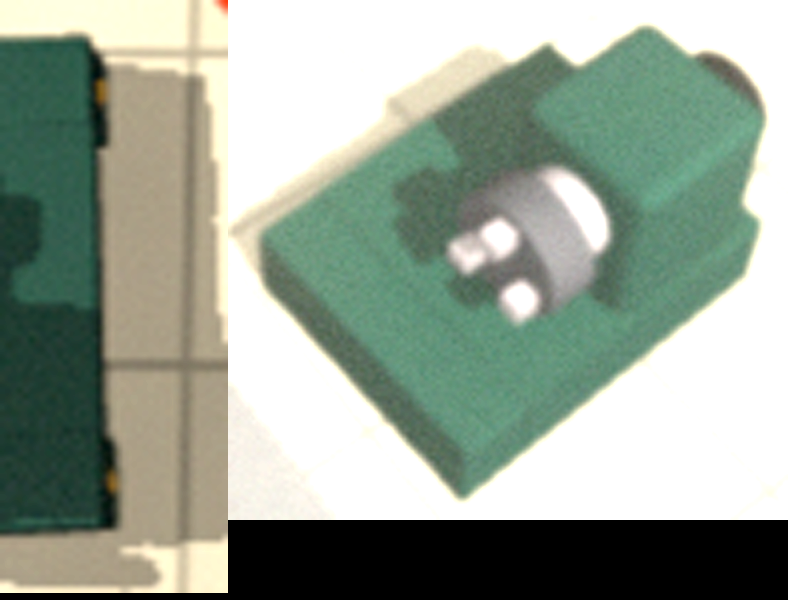

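```bash
Z='"dz":0,"wx":0,"wy":0'; python3 - <<'E'
from fit import *
np.set_printoptions(precision=4,suppress=True)
T,S=cam("top"),cam("side")
ct=lambda u,v:np.array([(u+.5)/5.7-.5+238,(v+.5)/5.7-.5+138]); cs=lambda u,v:np.array([(u-228+.5)/4-.5+300,(v+.5)/4-.5+215])
c0=lambda u,v:np.array([(u+.5)/3.8-.5+180,(v+.5)/3.8-.5+140])
L=[(T,[-.1,-.13,.066],ct(88,37)),(T,[-.1,.13,.066],ct(103,526)),(T,[.1,-.13,.066],c0(28,28)),(T,[-.1,.13,0],ct(115,524)),
(S,[-.1,-.13,.066],cs(262,238)),(S,[-.1,.13,.066],cs(549,44)),(S,[.1,-.13,.066],cs(462,445)),(S,[.1,-.13,0],cs(462,498)),(S,[-.1,-.13,0],cs(264,280)),(S,[.1,.13,.066],cs(758,222))]
p,r=fit(L,[.59,.185,1.62]); print(p,"\n",r)
for i,j in((0,4),(1,5),(2,6)): print(tri(T,L[i][2],S,L[j][2]))
np.save("lathe.npy",p)
for cmb in (L[:4],L[4:]): print(fit(cmb,p)[0])
E
python3 -m handwheel '[{"dx":5.6,"dy":-2.7,"dz":0,"wx":0,"wy":0,"wz":0,"claw":100},{"dx":5.6,"dy":-2.7,"dz":0,"wx":0,"wy":0,"wz":0,"claw":100},{"dx":5.6,"dy":-2.7,"dz":0,"wx":0,"wy":0,"wz":0,"claw":100},{"dx":5.6,"dy":-2.7,"dz":0,"wx":0,"wy":0,"wz":0,"claw":100},{"dx":5.6,"dy":-2.7,"dz":0,"wx":0,"wy":0,"wz":0,"claw":100},{"dx":5.6,"dy":-2.7,"dz":0,"wx":0,"wy":0,"wz":0,"claw":100},{"dx":5.6,"dy":-2.7,"dz":0,"wx":0,"wy":0,"wz":0,"claw":100},{"dx":5.6,"dy":-2.7,"dz":0,"wx":0,"wy":0,"wz":0,"claw":100}]'; python3 -m handwheel '[{"dx":0,"dy":0,"dz":0,"wx":0,"wy":0,"wz":-0.154,"claw":100},{"dx":0,"dy":0,"dz":0,"wx":0,"wy":0,"wz":-0.154,"claw":100},{"dx":0,"dy":0,"dz":0,"wx":0,"wy":0,"wz":-0.154,"claw":100},{"dx":0,"dy":0,"dz":0,"wx":0,"wy":0,"wz":-0.154,"claw":100},{"dx":0,"dy":0,"dz":0,"wx":0,"wy":0,"wz":-0.154,"claw":100},{"dx":0,"dy":0,"dz":0,"wx":0,"wy":0,"wz":-0.154,"claw":100},{"dx":0,"dy":0,"dz":0,"wx":0,"wy":0,"wz":-0.154,"claw":100},{"dx":0,"dy":0,"dz":0,"wx":0,"wy":0,"wz":-0.154,"claw":100}]'
```

```text
[0.5893 0.1856 1.6163] 
 [[ 0.425   0.201 ]
 [-0.2643  1.2155]
 [-0.5759 -0.3035]
 [ 0.7679  2.3078]
 [-1.6175 -2.3557]
 [-0.3176 -1.8176]
 [ 0.779   2.0874]
 [-0.8218  1.988 ]
 [-1.4381  1.3184]
 [ 2.005  -0.4082]]
[[0.7239 0.0953 0.0604]]
[[0.4661 0.0813 0.0611]]
[[0.7135 0.288  0.0694]]
[0.5914 0.1859 1.6213]
[0.5869 0.1846 1.61  ]
clock: 2.4
position: [0.5467, -0.2641, 0.2502]
tool_rot: [3.141, -0.0, 0.287]
force: [0.5, -1.0, -0.4]
grip_width: 0.0852
finger_force: 0.0
clock: 3.4
position: [0.5454, -0.2657, 0.25]
tool_rot: [3.142, 0.0, 1.524]
force: [0.2, -0.5, -0.2]
grip_width: 0.0853
finger_force: 0.0
```

```bash
python3 -m handwheel '[{"dx":0.4,"dy":0.2,"dz":4.5,"wx":0,"wy":0,"wz":0,"claw":100},{"dx":0,"dy":0,"dz":4.5,"wx":0,"wy":0,"wz":0,"claw":100},{"dx":0,"dy":0,"dz":4.5,"wx":0,"wy":0,"wz":0,"claw":100},{"dx":0,"dy":0,"dz":4,"wx":0,"wy":0,"wz":0,"claw":100},{"dx":0,"dy":0,"dz":2,"wx":0,"wy":0,"wz":0,"claw":100},{"dx":0,"dy":0,"dz":1,"wx":0,"wy":0,"wz":0,"claw":100},{"dx":0,"dy":0,"dz":0,"wx":0,"wy":0,"wz":0,"claw":100}]'
python3 -m handwheel '[{"dx":0,"dy":0,"dz":0,"wx":0,"wy":0,"wz":0,"claw":10},{"dx":0,"dy":0,"dz":0,"wx":0,"wy":0,"wz":0,"claw":10},{"dx":0,"dy":0,"dz":0,"wx":0,"wy":0,"wz":0,"claw":10},{"dx":0,"dy":0,"dz":0,"wx":0,"wy":0,"wz":0,"claw":5},{"dx":0,"dy":0,"dz":0,"wx":0,"wy":0,"wz":0,"claw":0},{"dx":0,"dy":0,"dz":0,"wx":0,"wy":0,"wz":0,"claw":0}]' 25
```

```text
clock: 4.28
position: [0.5479, -0.2618, 0.0454]
tool_rot: [3.141, 0.0, 1.519]
force: [0.0, 1.1, -0.8]
grip_width: 0.0855
finger_force: 0.0
clock: 5.03
position: [0.5479, -0.2618, 0.0453]
tool_rot: [3.141, 0.0, 1.519]
force: [-0.5, -0.8, 6.6]
grip_width: 0.016
finger_force: 24.5
```

```bash
python3 -m handwheel '[{"dx":0,"dy":0,"dz":0,"wx":0,"wy":0,"wz":0,"claw":0},{"dx":0,"dy":0,"dz":0,"wx":0,"wy":0,"wz":0,"claw":0}]' 60; python3 -m handwheel '[{"dx":0,"dy":0,"dz":-0.05,"wx":0,"wy":0,"wz":0,"claw":0},{"dx":0,"dy":0,"dz":0,"wx":0,"wy":0,"wz":0,"claw":0}]'
```

```text
clock: 5.28
position: [0.5479, -0.2619, 0.0454]
tool_rot: [3.141, 0.0, 1.519]
force: [-0.3, -0.3, 7.6]
grip_width: 0.0153
finger_force: 58.7
clock: 5.52
position: [0.5475, -0.2617, 0.0455]
tool_rot: [-3.141, -0.0, 1.519]
force: [-0.4, -0.2, 1.6]
grip_width: 0.0154
finger_force: 58.7
```

```bash
python3 -m handwheel '[{"dx":0,"dy":0,"dz":-0.02,"wx":0,"wy":0,"wz":-0.033,"claw":0},{"dx":0,"dy":0,"dz":0,"wx":0,"wy":0,"wz":-0.033,"claw":0},{"dx":0,"dy":0,"dz":0,"wx":0,"wy":0,"wz":-0.033,"claw":0},{"dx":0,"dy":0,"dz":0,"wx":0,"wy":0,"wz":0,"claw":0}]'
python3 -m handwheel '[{"dx":1,"dy":0.28,"dz":0,"wx":0,"wy":0,"wz":0,"claw":0},{"dx":2.5,"dy":0.7,"dz":0,"wx":0,"wy":0,"wz":0,"claw":0},{"dx":3.2,"dy":0.88,"dz":0,"wx":0,"wy":0,"wz":0,"claw":0},{"dx":3.5,"dy":0.96,"dz":0,"wx":0,"wy":0,"wz":0,"claw":0},{"dx":3.5,"dy":0.96,"dz":0,"wx":0,"wy":0,"wz":0,"claw":0},{"dx":2.5,"dy":0.7,"dz":0,"wx":0,"wy":0,"wz":0,"claw":0},{"dx":1.5,"dy":0.4,"dz":0,"wx":0,"wy":0,"wz":0,"claw":0},{"dx":0,"dy":0,"dz":0,"wx":0,"wy":0,"wz":0,"claw":0}]'
python3 - <<'E'
from h import *
T,S=cam("top"),cam("side"); cv2.imwrite("pics/t2.png",T["frame"]);cv2.imwrite("pics/s2.png",S["frame"])
a=cv2.resize(T["frame"][140:245,240:345],(480,480),interpolation=3);b=cv2.resize(S["frame"][175:295,255:335],(320,480),interpolation=3)
cv2.imwrite("pics/c2.png",np.uint8(np.clip(np.hstack([a,b])*1.8,0,255)))
E
```

```text
clock: 6.02
position: [0.5474, -0.2617, 0.0456]
tool_rot: [-3.141, -0.0, 1.618]
force: [-0.0, -0.0, -1.8]
grip_width: 0.0153
finger_force: 58.3
clock: 7.02
position: [0.5881, -0.0814, 0.0457]
tool_rot: [3.142, -0.0, 1.619]
force: [-0.2, -0.8, -2.7]
grip_width: 0.0153
finger_force: 58.3
```

View pics/c2.png

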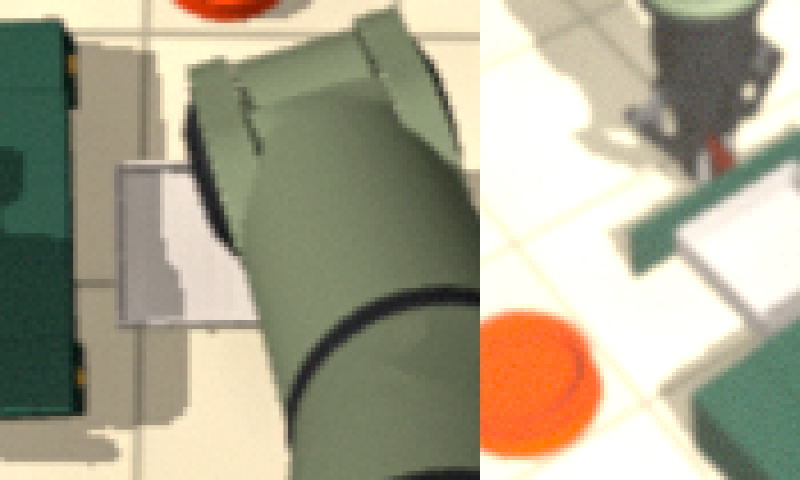

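The top crop shows the gripped tray with its nose about 15 mm before the lathe; nose corners at (119,162) and (121,325), lathe front corners at (63,22) and (75,415).

```bash
python3 - <<'E'
from fit import *
np.set_printoptions(precision=4,suppress=True)
T=cam("top"); u=lambda a,b:[(a+.5)/4.571-.5+240,(b+.5)/4.571-.5+140]
N=onz(T,[u(118,162),u(120,326)],.028); F=onz(T,[u(64,20),u(77,414)],.066)
def inl(X,l=(.590,.1855,1.618)):
    c,s=np.cos(l[2]),np.sin(l[2]);d=X[:,:2]-l[:2]; return np.c_[d@[c,s],d@[-s,c]]
print(N,F); print(inl(N),inl(F))
s=monitor.observe();print(inl(np.array([s["position"]])),s["tool_rot"][2]-1.618)
E
```

```text
[[0.6371 0.0586 0.028 ]
 [0.5265 0.0551 0.028 ]] [[0.7246 0.0912 0.066 ]
 [0.4666 0.0768 0.066 ]]
[[-0.129  -0.0411]
 [-0.1273  0.0695]] [[-0.1006 -0.13  ]
 [-0.1028  0.1284]]
[[-0.2689  0.0149]] -0.0015930579079104223
```

```bash
python3 -m handwheel '[{"dx":0,"dy":0.1,"dz":0.03,"wx":0,"wy":0,"wz":-0.003,"claw":0},{"dx":0.8,"dy":0,"dz":0,"wx":0,"wy":0,"wz":0,"claw":0},{"dx":0.8,"dy":0,"dz":0,"wx":0,"wy":0,"wz":0,"claw":0},{"dx":0.8,"dy":0,"dz":0,"wx":0,"wy":0,"wz":0,"claw":0},{"dx":0.8,"dy":0,"dz":0,"wx":0,"wy":0,"wz":0,"claw":0}]'
python3 -m handwheel '[{"dx":0.7,"dy":0,"dz":0,"wx":0,"wy":0,"wz":0,"claw":0},{"dx":0.7,"dy":0,"dz":0,"wx":0,"wy":0,"wz":0,"claw":0},{"dx":0.7,"dy":0,"dz":0,"wx":0,"wy":0,"wz":0,"claw":0},{"dx":0.7,"dy":0,"dz":0,"wx":0,"wy":0,"wz":0,"claw":0},{"dx":0,"dy":0,"dz":0,"wx":0,"wy":0,"wz":0,"claw":0}]'
```

```text
clock: 7.8
position: [0.5875, -0.0499, 0.0454]
tool_rot: [3.141, -0.0, 1.621]
force: [0.1, -1.8, -0.3]
grip_width: 0.0152
finger_force: 58.7
clock: 8.43
position: [0.586, -0.0216, 0.0454]
tool_rot: [3.141, -0.001, 1.622]
force: [0.1, 1.3, 0.1]
grip_width: 0.0154
finger_force: 58.8
```

```bash
python3 -m handwheel '[{"dx":0,"dy":0.1,"dz":0,"wx":0,"wy":0,"wz":0,"claw":0},{"dx":0,"dy":0.1,"dz":0,"wx":0,"wy":0,"wz":0,"claw":0},{"dx":0,"dy":0.1,"dz":0,"wx":0,"wy":0,"wz":0,"claw":0},{"dx":0,"dy":0,"dz":0,"wx":0,"wy":0,"wz":0,"claw":0}]'; python3 -m handwheel '[{"dx":0,"dy":0.1,"dz":0,"wx":0,"wy":0,"wz":0,"claw":0},{"dx":0,"dy":0.1,"dz":0,"wx":0,"wy":0,"wz":0,"claw":0},{"dx":0,"dy":0,"dz":0,"wx":0,"wy":0,"wz":0,"claw":0}]'
```

```text
clock: 8.93
position: [0.589, -0.0227, 0.0454]
tool_rot: [-3.141, 0.0, 1.621]
force: [-3.2, 0.3, 3.9]
grip_width: 0.0152
finger_force: 59.3
clock: 9.3
position: [0.5909, -0.0227, 0.0454]
tool_rot: [-3.141, 0.0, 1.62]
force: [-3.0, -0.9, 4.7]
grip_width: 0.0152
finger_force: 59.4
```

```bash
A='x'; python3 -m handwheel '[{"dx":0,"dy":0.1,"dz":-0.03,"wx":0,"wy":0,"wz":0,"claw":0},{"dx":0,"dy":0.1,"dz":0,"wx":0,"wy":0,"wz":0,"claw":0},{"dx":0,"dy":0,"dz":0,"wx":0,"wy":0,"wz":0,"claw":0}]'; python3 -m handwheel '[{"dx":0,"dy":0.1,"dz":0,"wx":0,"wy":0,"wz":0,"claw":0},{"dx":0,"dy":0.1,"dz":0,"wx":0,"wy":0,"wz":0,"claw":0},{"dx":0,"dy":0,"dz":0,"wx":0,"wy":0,"wz":0,"claw":0}]'
```

```text
clock: 9.68
position: [0.5932, -0.0224, 0.0456]
tool_rot: [3.142, 0.0, 1.621]
force: [0.4, -0.2, -1.5]
grip_width: 0.0155
finger_force: 58.5
clock: 10.05
position: [0.5951, -0.0221, 0.0457]
tool_rot: [3.141, -0.0, 1.621]
force: [-0.2, 0.4, -1.6]
grip_width: 0.0155
finger_force: 58.4
```

```bash
python3 -m handwheel '[{"dx":0,"dy":0.1,"dz":0,"wx":0,"wy":0,"wz":0,"claw":0},{"dx":0,"dy":0.1,"dz":0,"wx":0,"wy":0,"wz":0,"claw":0},{"dx":0,"dy":0,"dz":0,"wx":0,"wy":0,"wz":0,"claw":0}]';  python3 -m handwheel '[{"dx":0,"dy":0.1,"dz":0,"wx":0,"wy":0,"wz":0,"claw":0},{"dx":0,"dy":0.1,"dz":0,"wx":0,"wy":0,"wz":0,"claw":0},{"dx":0,"dy":0,"dz":0,"wx":0,"wy":0,"wz":0,"claw":0}]'
```

```text
clock: 10.42
position: [0.5971, -0.022, 0.0457]
tool_rot: [3.141, -0.0, 1.621]
force: [0.4, 0.3, -3.1]
grip_width: 0.0152
finger_force: 58.4
clock: 10.8
position: [0.5991, -0.0219, 0.0457]
tool_rot: [3.142, -0.0, 1.621]
force: [-0.9, -0.0, -3.4]
grip_width: 0.0152
finger_force: 58.4
```

```bash
python3 -m handwheel '[{"dx":0,"dy":0.1,"dz":0,"wx":0,"wy":0,"wz":0,"claw":0},{"dx":0,"dy":0.1,"dz":0,"wx":0,"wy":0,"wz":0,"claw":0},{"dx":0,"dy":0,"dz":0,"wx":0,"wy":0,"wz":0,"claw":0}]'; python3 -c "
from workcell import monitor;print(monitor.observe()['moment'])"
```

```text
clock: 11.18
position: [0.6011, -0.0219, 0.0457]
tool_rot: [3.141, -0.0, 1.621]
force: [-0.1, 0.8, -2.7]
grip_width: 0.0154
finger_force: 58.4
[-0.17204459 -0.04191559  0.00499167]
```

```bash
python3 -m handwheel '[{"dx":0,"dy":0.1,"dz":0,"wx":0,"wy":0,"wz":0,"claw":0},{"dx":0,"dy":0.1,"dz":0,"wx":0,"wy":0,"wz":0,"claw":0},{"dx":0,"dy":0,"dz":0,"wx":0,"wy":0,"wz":0,"claw":0}]'; python3 -c "
from workcell import monitor;print(monitor.observe()['moment'])"
```

```text
clock: 11.55
position: [0.6031, -0.0217, 0.0457]
tool_rot: [3.142, -0.0, 1.621]
force: [0.1, -0.1, -2.8]
grip_width: 0.0155
finger_force: 58.4
[-0.16510625 -0.01212607 -0.00938643]
```

```bash
python3 -m handwheel '[{"dx":0,"dy":0.1,"dz":0,"wx":0,"wy":0,"wz":0,"claw":0},{"dx":0,"dy":0.1,"dz":0,"wx":0,"wy":0,"wz":0,"claw":0},{"dx":0,"dy":0,"dz":0,"wx":0,"wy":0,"wz":0,"claw":0}]'; python3 -c "
from workcell import monitor;print(monitor.observe()['moment'])"
```

```text
clock: 11.92
position: [0.6051, -0.0217, 0.0457]
tool_rot: [3.142, -0.0, 1.621]
force: [0.6, -0.1, -2.8]
grip_width: 0.0156
finger_force: 58.4
[-0.11422974  0.00954074 -0.00277868]
```

```bash
python3 -m handwheel '[{"dx":0,"dy":0.1,"dz":0,"wx":0,"wy":0,"wz":0,"claw":0},{"dx":0,"dy":0.1,"dz":0,"wx":0,"wy":0,"wz":0,"claw":0},{"dx":0,"dy":0,"dz":0,"wx":0,"wy":0,"wz":0,"claw":0}]'; python3 -c "
from workcell import monitor;print(monitor.observe()['moment'])"
```

```text
clock: 12.3
position: [0.6065, -0.0219, 0.0456]
tool_rot: [-3.14, 0.0, 1.621]
force: [-4.6, -2.3, -0.5]
grip_width: 0.0152
finger_force: 58.7
[-0.4433859   0.82200233  0.53163174]
```

```bash
python3 -m handwheel '[{"dx":0,"dy":0.1,"dz":0,"wx":0,"wy":0,"wz":0,"claw":0},{"dx":0,"dy":0.1,"dz":0,"wx":0,"wy":0,"wz":0,"claw":0},{"dx":0,"dy":0,"dz":0,"wx":0,"wy":0,"wz":0,"claw":0}]'; python3 -c "
from workcell import monitor;print(monitor.observe()['moment'])"
```

```text
clock: 12.68
position: [0.6078, -0.0223, 0.0455]
tool_rot: [-3.139, 0.001, 1.621]
force: [-10.2, -5.6, 4.6]
grip_width: 0.015
finger_force: 59.8
[-0.87336925  1.78201248  0.85924415]
```

```bash
python3 -m handwheel '[{"dx":0,"dy":-0.2,"dz":0,"wx":0,"wy":0,"wz":0,"claw":0},{"dx":0,"dy":-0.2,"dz":0,"wx":0,"wy":0,"wz":0,"claw":0},{"dx":0,"dy":-0.05,"dz":0,"wx":0,"wy":0,"wz":0,"claw":0},{"dx":0,"dy":0,"dz":0,"wx":0,"wy":0,"wz":0,"claw":0}]'; python3 -c "
from workcell import monitor;print(monitor.observe()['moment'])"
```

```text
clock: 13.18
position: [0.6047, -0.0216, 0.0457]
tool_rot: [3.141, -0.0, 1.621]
force: [0.2, 0.5, -3.7]
grip_width: 0.0151
finger_force: 58.5
[-0.17592203 -0.01628382  0.0303558 ]
```

```bash
python3 -m handwheel '[{"dx":0.4,"dy":0,"dz":0,"wx":0,"wy":0,"wz":0,"claw":0},{"dx":0.4,"dy":0,"dz":0,"wx":0,"wy":0,"wz":0,"claw":0},{"dx":0,"dy":0,"dz":0,"wx":0,"wy":0,"wz":0,"claw":0}]'; python3 -c "
from workcell import monitor;print(monitor.observe()['moment'])"
```

```text
clock: 13.55
position: [0.6041, -0.0131, 0.0457]
tool_rot: [3.142, -0.0, 1.622]
force: [0.9, 0.2, -3.5]
grip_width: 0.0148
finger_force: 58.5
[-0.14357704 -0.03498102 -0.02444917]
```

```bash
python3 -m handwheel '[{"dx":0.3,"dy":0,"dz":0.02,"wx":0,"wy":0,"wz":0,"claw":0},{"dx":0.3,"dy":0,"dz":0,"wx":0,"wy":0,"wz":0,"claw":0},{"dx":0.1,"dy":0,"dz":0,"wx":0,"wy":0,"wz":0,"claw":0}]'; python3 -c "
from workcell import monitor;print(monitor.observe()['moment'])"
```

```text
clock: 13.92
position: [0.6038, -0.0064, 0.0456]
tool_rot: [3.141, -0.0, 1.621]
force: [0.2, -0.2, -1.4]
grip_width: 0.0153
finger_force: 58.6
[-0.11622474 -0.05728807  0.02208767]
```

```bash
python3 -m handwheel '[{"dx":0.15,"dy":0,"dz":0,"wx":0,"wy":0,"wz":0,"claw":0},{"dx":0.15,"dy":0,"dz":0,"wx":0,"wy":0,"wz":0,"claw":0},{"dx":0.1,"dy":0,"dz":0,"wx":0,"wy":0,"wz":0,"claw":0}]'; python3 -c "
from workcell import monitor;print(monitor.observe()['moment'])"
```

```text
clock: 14.3
position: [0.6036, -0.0027, 0.0455]
tool_rot: [3.142, -0.0, 1.621]
force: [0.8, -0.3, -2.4]
grip_width: 0.0157
finger_force: 58.6
[-0.14838576 -0.04820412 -0.03174691]
```

Nose is about 51 mm in and free. Continue gently.

```bash
python3 -m handwheel '[{"dx":0.15,"dy":0,"dz":0,"wx":0,"wy":0,"wz":0,"claw":0},{"dx":0.15,"dy":0,"dz":0,"wx":0,"wy":0,"wz":0,"claw":0},{"dx":0.2,"dy":0,"dz":0,"wx":0,"wy":0,"wz":0,"claw":0}]'; python3 -c "
from workcell import monitor;print(monitor.observe()['moment'])"
```

```text
clock: 14.68
position: [0.6033, 0.0024, 0.0455]
tool_rot: [-3.142, -0.0, 1.621]
force: [0.6, -1.0, -2.6]
grip_width: 0.0154
finger_force: 58.6
[-0.13466921 -0.03097595 -0.04323388]
```

```bash
python3 -m handwheel '[{"dx":0.2,"dy":0,"dz":0,"wx":0,"wy":0,"wz":0,"claw":0},{"dx":0.2,"dy":0,"dz":0,"wx":0,"wy":0,"wz":0,"claw":0},{"dx":0.2,"dy":0,"dz":0,"wx":0,"wy":0,"wz":0,"claw":0}]'; python3 -c "
from workcell import monitor;print(monitor.observe()['moment'])"
```

```text
clock: 15.05
position: [0.603, 0.0084, 0.0455]
tool_rot: [-3.142, -0.0, 1.621]
force: [0.1, -0.6, -2.0]
grip_width: 0.0151
finger_force: 58.6
[-0.16295513 -0.09906442 -0.06054511]
```

```bash
python3 -m handwheel '[{"dx":0.2,"dy":0,"dz":0,"wx":0,"wy":0,"wz":0,"claw":0},{"dx":0.2,"dy":0,"dz":0,"wx":0,"wy":0,"wz":0,"claw":0},{"dx":0.2,"dy":0,"dz":0,"wx":0,"wy":0,"wz":0,"claw":0}]'; python3 -c "
from workcell import monitor;print(monitor.observe()['moment'])"
```

```text
clock: 15.42
position: [0.6027, 0.0144, 0.0455]
tool_rot: [-3.142, -0.0, 1.621]
force: [0.1, -0.7, -1.5]
grip_width: 0.0153
finger_force: 58.6
[-0.14845982 -0.06846251 -0.02461402]
```

```bash
python3 -m handwheel '[{"dx":0.3,"dy":0,"dz":0,"wx":0,"wy":0,"wz":0,"claw":0},{"dx":0.3,"dy":0,"dz":0,"wx":0,"wy":0,"wz":0,"claw":0},{"dx":0.3,"dy":0,"dz":0,"wx":0,"wy":0,"wz":0,"claw":0},{"dx":0.3,"dy":0,"dz":0,"wx":0,"wy":0,"wz":0,"claw":0}]'; python3 -c "
from workcell import monitor;print(monitor.observe()['moment'])"
```

```text
clock: 15.92
position: [0.6021, 0.0265, 0.0455]
tool_rot: [3.142, -0.0, 1.621]
force: [0.4, -0.8, -2.4]
grip_width: 0.0151
finger_force: 58.6
[-0.09892202 -0.013434   -0.04174063]
```

```bash
python3 -m handwheel '[{"dx":0.3,"dy":0,"dz":0,"wx":0,"wy":0,"wz":0,"claw":0},{"dx":0.3,"dy":0,"dz":0,"wx":0,"wy":0,"wz":0,"claw":0},{"dx":0.3,"dy":0,"dz":0,"wx":0,"wy":0,"wz":0,"claw":0},{"dx":0.3,"dy":0,"dz":0,"wx":0,"wy":0,"wz":0,"claw":0}]'; python3 -c "
from workcell import monitor;print(monitor.observe()['moment'])"
```

```text
clock: 16.42
position: [0.6015, 0.0385, 0.0455]
tool_rot: [3.142, -0.0, 1.621]
force: [0.5, 0.2, -1.8]
grip_width: 0.0154
finger_force: 58.6
[-0.1478106   0.00381079 -0.01305453]
```

```bash
python3 -m handwheel '[{"dx":0.3,"dy":0,"dz":0,"wx":0,"wy":0,"wz":0,"claw":0},{"dx":0.3,"dy":0,"dz":0,"wx":0,"wy":0,"wz":0,"claw":0},{"dx":0.2,"dy":0,"dz":0,"wx":0,"wy":0,"wz":0,"claw":0},{"dx":0,"dy":0,"dz":0,"wx":0,"wy":0,"wz":0,"claw":0}]'; python3 -c "
from workcell import monitor;print(monitor.observe()['moment'])"
```

```text
clock: 16.92
position: [0.6011, 0.0464, 0.0455]
tool_rot: [3.142, -0.0, 1.621]
force: [0.5, -0.1, -2.4]
grip_width: 0.0152
finger_force: 58.6
[-0.01432556  0.00054657  0.01800023]
```

Approach the final contact in small steps, lowering slightly so the tray rests on the tile.

```bash
python3 -m handwheel '[{"dx":0.1,"dy":0,"dz":0.01,"wx":0,"wy":0,"wz":0,"claw":0},{"dx":0.1,"dy":0,"dz":0,"wx":0,"wy":0,"wz":0,"claw":0},{"dx":0.1,"dy":0,"dz":0,"wx":0,"wy":0,"wz":0,"claw":0},{"dx":0.1,"dy":0,"dz":0,"wx":0,"wy":0,"wz":0,"claw":0},{"dx":0,"dy":0,"dz":0,"wx":0,"wy":0,"wz":0,"claw":0}]'; python3 -c "
from workcell import monitor;print(monitor.observe()['moment'])"
```

```text
clock: 17.55
position: [0.6009, 0.0504, 0.0454]
tool_rot: [3.142, -0.0, 1.621]
force: [0.6, 0.5, -0.3]
grip_width: 0.0153
finger_force: 58.9
[-0.10567813  0.01205774  0.00102129]
```

```bash
python3 -m handwheel '[{"dx":0.1,"dy":0,"dz":0,"wx":0,"wy":0,"wz":0,"claw":0},{"dx":0.1,"dy":0,"dz":0,"wx":0,"wy":0,"wz":0,"claw":0},{"dx":0.1,"dy":0,"dz":0,"wx":0,"wy":0,"wz":0,"claw":0},{"dx":0,"dy":0,"dz":0,"wx":0,"wy":0,"wz":0,"claw":0}]'; python3 -c "
from workcell import monitor;print(monitor.observe()['moment'])"
```

```text
clock: 18.05
position: [0.6008, 0.0534, 0.0454]
tool_rot: [3.141, -0.0, 1.621]
force: [-0.3, -0.5, 0.3]
grip_width: 0.015
finger_force: 59.0
[-0.24147978 -0.02440291 -0.02941503]
```

```bash
python3 -m handwheel '[{"dx":0.1,"dy":0,"dz":0,"wx":0,"wy":0,"wz":0,"claw":0},{"dx":0.1,"dy":0,"dz":0,"wx":0,"wy":0,"wz":0,"claw":0},{"dx":0,"dy":0,"dz":0,"wx":0,"wy":0,"wz":0,"claw":0}]'; python3 -c "
from workcell import monitor;print(monitor.observe()['moment'])"
```

```text
clock: 18.42
position: [0.6009, 0.0541, 0.0455]
tool_rot: [3.141, 0.001, 1.62]
force: [1.6, -7.7, 0.7]
grip_width: 0.0151
finger_force: 59.2
[-1.51209502 -0.36913836  0.40009359]
```

```bash
python3 -m handwheel '[{"dx":0,"dy":0,"dz":0,"wx":0,"wy":0,"wz":-0.005,"claw":0},{"dx":0,"dy":0,"dz":0,"wx":0,"wy":0,"wz":0,"claw":0}]'; python3 -c "
from workcell import monitor;print(monitor.observe()['moment'])"
```

```text
clock: 18.68
position: [0.6009, 0.0541, 0.0454]
tool_rot: [3.141, 0.001, 1.625]
force: [2.3, -8.3, 2.4]
grip_width: 0.0149
finger_force: 59.1
[-1.42170823 -0.35849834  0.06433208]
```

```bash
python3 -m handwheel '[{"dx":0.05,"dy":0,"dz":0,"wx":0,"wy":0,"wz":0,"claw":0},{"dx":0,"dy":0,"dz":0,"wx":0,"wy":0,"wz":0,"claw":0}]'; python3 -c "
from workcell import monitor;print(monitor.observe()['moment'])"
```

```text
clock: 18.92
position: [0.6009, 0.0541, 0.0455]
tool_rot: [3.141, 0.002, 1.625]
force: [1.9, -9.9, 1.9]
grip_width: 0.0154
finger_force: 59.2
[-1.87306481 -0.40406969  0.09089977]
```

```bash
python3 -m handwheel '[{"dx":-0.07,"dy":0,"dz":0,"wx":0,"wy":0,"wz":0,"claw":0},{"dx":0,"dy":0,"dz":0,"wx":0,"wy":0,"wz":0,"claw":15},{"dx":0,"dy":0,"dz":0,"wx":0,"wy":0,"wz":0,"claw":40},{"dx":0,"dy":0,"dz":0,"wx":0,"wy":0,"wz":0,"claw":70},{"dx":0,"dy":0,"dz":0,"wx":0,"wy":0,"wz":0,"claw":70},{"dx":0,"dy":0,"dz":0,"wx":0,"wy":0,"wz":0,"claw":70}]'
python3 -m handwheel '[{"dx":0,"dy":0,"dz":-1,"wx":0,"wy":0,"wz":0,"claw":70},{"dx":0,"dy":0,"dz":-3,"wx":0,"wy":0,"wz":0,"claw":70},{"dx":0,"dy":0,"dz":-4,"wx":0,"wy":0,"wz":0,"claw":70},{"dx":-4,"dy":0,"dz":-4,"wx":0,"wy":0,"wz":0,"claw":70},{"dx":-5,"dy":0,"dz":-3,"wx":0,"wy":0,"wz":0,"claw":70},{"dx":-5,"dy":0,"dz":0,"wx":0,"wy":0,"wz":0,"claw":70},{"dx":-5,"dy":0,"dz":0,"wx":0,"wy":0,"wz":0,"claw":70},{"dx":-5,"dy":0,"dz":0,"wx":0,"wy":0,"wz":0,"claw":70}]'
python3 - <<'E'
from h import *
T,S=cam("top"),cam("side"); cv2.imwrite("pics/t3.png",T["frame"]);cv2.imwrite("pics/s3.png",S["frame"])
a=cv2.resize(T["frame"][140:245,230:310],(457,600),interpolation=3);b=cv2.resize(S["frame"][200:320,270:338],(340,600),interpolation=3)
cv2.imwrite("pics/c3.png",np.uint8(np.clip(np.hstack([a,b])*1.8,0,255)))
E
```

```text
clock: 19.68
position: [0.6006, 0.0552, 0.0454]
tool_rot: [-3.142, -0.0, 1.626]
force: [0.3, -0.6, 0.3]
grip_width: 0.0601
finger_force: 0.0
clock: 20.68
position: [0.6138, -0.1863, 0.1964]
tool_rot: [3.141, 0.0, 1.626]
force: [0.4, 1.0, -0.7]
grip_width: 0.06
finger_force: 0.0
```

View pics/c3.png

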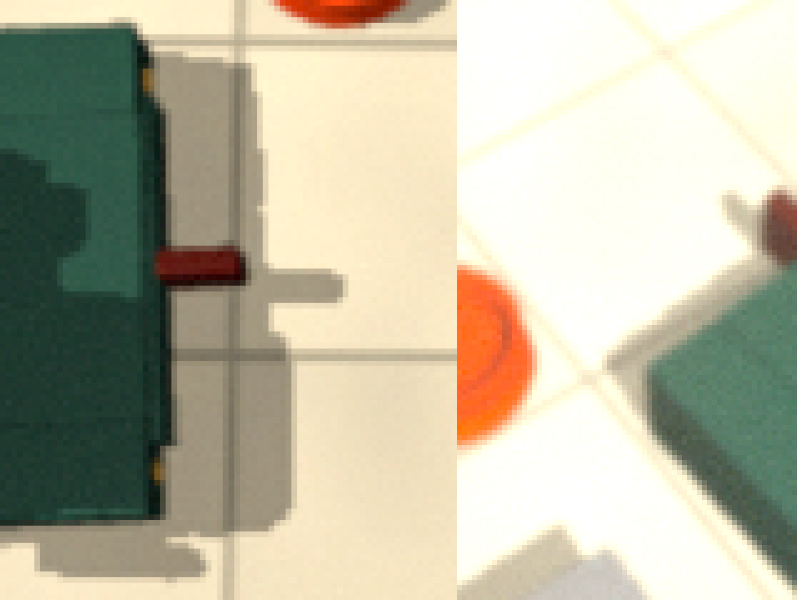

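The picture shows the tray in the bay, with only its plate (160,105)-(172,445) and fin end (244,266) standing out; the plate looks parallel to the base. I'll check the numbers against projections.

```bash
python3 - <<'E'
from fit import *
np.set_printoptions(precision=4,suppress=True)
T=cam("top"); k=5.714
g=cv2.cvtColor(cv2.imread("pics/t3.png"),cv2.COLOR_BGR2GRAY).astype(float)
hsv=cv2.cvtColor(cv2.imread("pics/t3.png"),cv2.COLOR_BGR2HSV)
# subpixel outer plate edge: position of half-level crossing between dark plate and shadowed tile
E=[]
for v in range(161,216,2):
    row=g[v,252:270]; 
    if 180<=v<=192: continue
    d=np.diff(row); i=np.argmax(d); w=d[max(i-2,0):i+3].clip(0); E.append([252+(np.arange(max(i-2,0),max(i-2,0)+len(w))*w).sum()/w.sum()+.5,v])
E=np.array(E)
l=np.array([.590,.1855,1.6215]);c,s=np.cos(l[2]),np.sin(l[2])
inl=lambda X:(lambda d:np.c_[d@[c,s],d@[-s,c]])(X[:,:2]-l[:2])
X=inl(onz(T,E,.052)); print("outer plate edge fit (slope,x0):",np.polyfit(X[:,1],X[:,0],1),"std",np.std(X[:,0]))
E2=[]
for v in range(160,228,2):  # lathe top edge: see below mask green brightness change
    row=g[v,246:262]; d=-np.diff(row); i=np.argmax(d); E2.append([246+i+.5,v])
E2=np.array(E2); Y=inl(onz(T,E2,.066)); print("lathe front",np.median(Y[:,0]))
u=lambda a,b:[(a+.5)/k-.5+230,(b+.5)/k-.5+140]
print("fin end",inl(onz(T,[u(244,267)],.06)),"plate ends",inl(onz(T,[u(164,104),u(174,446)],.052)),"lathe corners",inl(onz(T,[u(136,24),u(161,518)],.066)))
for m in [[-.15,0,.06],[-.106,0,.052],[-.109,0,.052],[-.1,-.13,.066],[-.1,.13,.066]]: print(m,(proj(T,place(l,[m]))[0]-[230,140])*k)
E
```

```text
outer plate edge fit (slope,x0): [-0.0001 -0.1124] std 0.00027959245534050093
lathe front -0.09930042851599002
fin end [[-0.1522  0.0002]] plate ends [[-0.112  -0.0901]
 [-0.112   0.0914]] lathe corners [[-0.1004 -0.1303]
 [-0.1062  0.1291]]
[-0.15, 0, 0.06] [237.4388 264.5363]
[-0.106, 0, 0.052] [155.1285 270.4075]
[-0.109, 0, 0.052] [160.8551 270.1596]
[-0.1, -0.13, 0.066] [132.917   22.2119]
[-0.1, 0.13, 0.066] [146.6331 517.9853]
```

```bash
python3 -c "
from workcell import job_done;print(job_done())"
```

```text
the job is handed in; nothing more can be done
None
```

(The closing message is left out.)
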